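Find the stamped sample case and push it to dispatch

TASK

One of the two wooden sample cases carries the release stamp on its underside. With the fingertips, tip up first the left case and then the right one, each to about 60 degrees for a moment so that its underside can be read, and let each come back onto its base in its place; then push the stamped one, upright, over the dispatch line until all of it stands inside the taped bay. Never lift a case off the bench, and leave the other case and everything else where they are.

Things in the scene. Friction and masses are not known exactly. Their poses are not given: they have to be found in the camera images.
- case_1: closed pine sample case, 120 mm deep (its x) by 140 wide (its y) by 100 tall, lid seam and brass catches; from outside the same as case_2. Origin: centre of the underside, z up. Starts upright, x axis within 0.2 rad of world x, 0.4 to 0.75 kg. Tipped about an edge and let go below about 62 degrees it falls back upright. The bottom panel, recessed 3 mm, bears a stamp on only one of the cases
- case_2: the same kind of case as case_1: same size, mass, origin and axes. Centre of mass 26 mm above the underside. Pressed sideways near its top (the outside of its far face, say) it tips about the opposite bottom edge with little slip; pushed lower than about 45 mm above the bench it slides upright (friction 0.8 to 1.2). The jar stands between the two cases
- case_1_near_left (a point): the near left bottom corner of case_1 (near = towards the robot, left = +y, at its start)
- case_1_near_right (a point): the near right bottom corner of case_1 (near = towards the robot, left = +y, at its start)
- case_1_far_left (a point): the far left bottom corner of case_1 (near = towards the robot, left = +y, at its start)
- case_1_far_right (a point): the far right bottom corner of case_1 (near = towards the robot, left = +y, at its start)
- case_2_near_left (a point): the near left bottom corner of case_2 (near = towards the robot, left = +y, at its start)
- case_2_near_right (a point): the near right bottom corner of case_2 (near = towards the robot, left = +y, at its start)
- case_2_far_left (a point): the far left bottom corner of case_2 (near = towards the robot, left = +y, at its start)
- case_2_far_right (a point): the far right bottom corner of case_2 (near = towards the robot, left = +y, at its start)
- stamp (a point): centre of the stamp on the underside of the stamped case, in the middle of its bottom panel: a dark ink ring of 76 mm with a tick in it. It cannot be seen until that case is tipped; the other case is bare underneath
- dispatch_line (a point): middle of the dispatch line, z = 0: inner edge of the 20 mm wide black tape on the near side of the taped bay. x points across the bay away from the robot, y left along the line. The clear inside of the bay is x 0 to 230 mm, y -330 to 330 mm; the tape is flat. Both cases start on the robot's side of it, one left (y > 0), one right (y < 0) of the world x axis
- jar: small white screw-top jar, 42 mm across, 55 mm tall, standing between the two cases; origin: centre of its underside; leave alone
- reagent: amber bottle with black cap, 60 mm across, 125 mm tall, to the right of the cases; origin: centre of its underside; leave alone
- disc_a: pressed clay sample disc, 50 mm across, 10 mm thick, flat on the bench to the left of the cases; origin: centre of its underside; leave alone
- disc_b: pressed white sample disc, 50 mm across, 10 mm thick, flat on the bench to the left of the cases; origin: centre of its underside; leave alone
- brush: small brush lying on the bench to the right of the cases; leave alone
- colour_meter: white handheld colour meter with a small screen, about 105 x 62 mm, 72 mm tall, left of the bay; origin: centre of its underside; leave alone
- cup: white ceramic cup, 72 mm across, 75 mm tall, right of the bay; origin: centre of its underside; leave alone
Mind the look-alikes: they are no part of the job. What is shaped like the case_1 but green or orange is not meant.

How it is judged (in metres and radians):
On the way, in this order (a step that is already met when the one before it is completed fails the run):
1. the left case is tipped well up (((world y of case_1 above 0 m and angle between case_1's own z axis and vertical above 0.87 rad) or (world y of case_2 above 0 m and angle between case_2's own z axis and vertical above 0.87 rad))), for 0.2 s.
2. then the right case is tipped well up (((world y of case_1 below 0 m and angle between case_1's own z axis and vertical above 0.87 rad) or (world y of case_2 below 0 m and angle between case_2's own z axis and vertical above 0.87 rad))), for 0.2 s.
3. then both cases stand upright again, the stamped one still short of the bay (angle between each of case_1, case_2's own z axis and vertical below 0.08 rad and x of case_1 in the frame of dispatch_line below 0 m), for 0.1 s.
4. then the stamped case is pushed wholly into the bay (x of case_1_near_left in the frame of dispatch_line between 0 and 0.23 m and y of case_1_near_left in the frame of dispatch_line between -0.33 and 0.33 m and x of case_1_near_right in the frame of dispatch_line between 0 and 0.23 m and y of case_1_near_right in the frame of dispatch_line between -0.33 and 0.33 m and x of case_1_far_left in the frame of dispatch_line between 0 and 0.23 m and y of case_1_far_left in the frame of dispatch_line between -0.33 and 0.33 m and x of case_1_far_right in the frame of dispatch_line between 0 and 0.23 m and y of case_1_far_right in the frame of dispatch_line between -0.33 and 0.33 m), for 0.1 s.
At the end, for the whole second after the job is handed in: The stamped case stands still and upright with all four bottom corners inside the taped bay; the other stands still and upright short of the dispatch line, within 80 mm of its start. Before that the left, then the right case was tipped at least 50 degrees for 0.2 s, and both stood upright again (all of step 4 and angle between each of case_1, case_2's own z axis and vertical below 0.05 rad and height (world z) of each of case_1, case_2 below 0.006 m and linear speed of each of case_1, case_2 below 0.01 m/s and angular speed of each of case_1, case_2 below 0.05 rad/s and distance of case_2 from where it was at the start of the episode below 0.08 m and x of each of case_2_near_left, case_2_near_right, case_2_far_left, case_2_far_right in the frame of dispatch_line below 0 m); the robot touches nothing.
It fails at once if case_1 is lifted: all four bottom corners more than 15 mm off the bench (height (world z) of each of case_1_near_left, case_1_near_right, case_1_far_left, case_1_far_right above 0.015 m).
It fails at once if case_2 is lifted: all four bottom corners more than 15 mm off the bench (height (world z) of each of case_2_near_left, case_2_near_right, case_2_far_left, case_2_far_right above 0.015 m).
It fails at once if the unstamped case is pushed over the dispatch line (x of case_2 in the frame of dispatch_line above 0.01 m).
It fails at once if another thing on the bench is shifted by more than 30 mm (distance of any of jar, reagent, disc_a, disc_b, brush, colour_meter, cup from where it was at the start of the episode above 0.03 m).
It fails at once if a standing thing is knocked over (angle between any of jar, reagent, disc_a, disc_b, colour_meter, cup's own z axis and vertical above 0.5 rad).
It also fails if it takes over 72 s, if anything falls off the work surface, if the arm or the gripper's body presses on something with over 40 N, if the wrist force passes 120 N, or if a joint passes its speed limit or range.

ROBOT

A 6-joint arm with a two-finger parallel gripper is mounted at the origin on the work surface. World frame = base frame: x ahead of the robot, y to its left, z up, the work surface at z = 0. Lengths are in m, angles in degrees, forces in N, time in s.
With the tool pointing down it reaches from about 0.4 to 0.825 m from the base axis. Payload 7 kg.
Tool frame: the origin (TCP) lies midway between the tips of the shut fingers; the grasp point (between the pads) lies r.grasp_offset behind it (r.grasp_offset is the distance from the TCP to the grasp point, in m); x points along the fingers, z is the direction in which the jaws open and shut, and the axes are right-handed (so a half turn about x gives the same grasp; the last joint's range is limited). The gripper opens to 88 mm and grips with 3 to 60 N. Pads are 19 mm wide; open, the fingers measure 130 mm over their backs; the gripper's body (78 mm by 193 mm) begins 47 mm behind the grasp point.
Start: joints at [90.82, 20.546, 0.682, 0, -70.136, -16.507], TCP at [0.183, 0.65, 0.227] pointing down, gripper open.
Joint ranges: [-176.03, 176.03], [-82.01, 121.73], [-58.28, 71.71], [-173.87, 95.51], [-174.79, -0.11], [-173.66, 173.66]. Speed limits (degrees/s): [136.94, 136.94, 172.46, 180, 180, 180].

INTERFACE

Orientations are given as [roll, pitch, yaw] about the fixed x, y, z axes, in that order (R = Rz(yaw) Ry(pitch) Rx(roll)).
In Python, from plant import readout, vision, close_job, r gives the robot as it stands.
- The arm moves only by the shell command python3 -m handwheel 'ROWS' [OPENING] [FORCE]. ROWS is JSON, a list that holds one entry, the list of rows, each a list of 4 numbers: the shift along the world's x, y, z in units of 40 mm (1.0 is 40 mm), then the turn about the world's z in units of 5 degrees (1.0 is 5 degrees). In form: [[[tx, ty, tz, roll], ...]]. A call has 1 to 8 rows; each row shifts and turns the pose as measured when the row begins; what a row does not reach is not made up. A row lasts 1/10 s, in which the tool goes at most 50 mm and 8.59 degrees, less where a joint would pass 70% of its speed; a pose out of reach is approached as far as the arm can. A call is refused whole if a number of a shift passes 1 or a number of a turn 1, either way. A call with a gripper value outside its range is refused whole. OPENING is the finger opening in mm, from 0 to 87.6, set as the call begins (- or left out, the last holds). The fingers move at their own pace and stop on an object; FORCE is the grip in N (left out, the last holds). Time passes only in rows, so rows that do not move let the fingers close. It gives the time, the measured TCP pose, the force and the opening at its end, in the units of the state.
- readout.get_state(): the state, without advancing time (a new reading comes with each control period).
- vision.capture(name): name is "scene" or "top" or "wrist"; returns the picture (400x640x3 uint8, blue, green, red); there is no depth.
- vision.get_calibration(name): a dict with "intrinsics" (3x3 intrinsics, pixels), "pose" (4x4, takes a point from camera to world coordinates). Camera axes: x right, y up, looking along -z (the intrinsics and any distortion apply to the point x, -y, -z); pixel columns grow to the right and rows downward; lengths in m; the calibration is good to about 2 mm. A picture is of the moment at which its call begins: read the wrist's pose just before it. get_calibration takes no time and is no camera call; for the wrist camera it gives the pose at the moment of the call.
- close_job(): hands the job in, once; it reports no verdict.
The state is a dict: "time_s": time; "joints": joint angles; "qd": joint speeds; "joint_torque": joint torques, N m; "tcp_pos": TCP position; "eef_rot": TCP orientation; "contact_force": force on the tool from outside, world axes, zero at the start; "moment": the same for the moment, N m; "gripper_width": finger opening in m.
Only numpy, scipy, OpenCV 4.12 (cv2) and the standard library are available. Lean on these libraries where they do the work, as an engineer would, in place of code of your own. Each camera call takes 0.05 s, during which the arm holds its last target.

## Working session

There is one attempt and no reset: what is moved stays moved. The work goes in short steps, Python scripts to look and compute and a shell command to move; the robot and the scene stay as the last step left them, time stands still between calls to the robot, and variables do not carry over. Pictures are saved under pics/ and viewed, and the job is handed in when it is done.

```bash
ls; mkdir -p pics
python3 - <<'E'
from plant import readout, vision, r
import cv2
s=readout.get_state(); print(s, r.grasp_offset)
for n in ("scene","top"):
    cv2.imwrite(f"pics/{n}0.png",vision.capture(n)); c=vision.get_calibration(n); print(n,c)
E
```

```text
pics
{'time_s': 0.0, 'joints': array([ 9.08222446e+01,  2.05912835e+01,  6.32972522e-01, -1.86950792e-02,
       -7.01328429e+01, -1.65076697e+01]), 'qd': array([ 0.15583514, -0.10088622,  0.11999684,  0.03519929, -0.02139337,
       -0.02644936]), 'joint_torque': array([-6.90718957e-05, -5.82713342e+01,  2.93061268e+01,  6.99731871e+00,
        6.87642954e-03, -1.63073105e-04]), 'tcp_pos': array([0.18238362, 0.64940037, 0.22562277]), 'eef_rot': array([   5.5963789 ,   89.90716688, -100.09541356]), 'contact_force': array([-0.52400036,  0.72835695,  0.15312683]), 'moment': array([-0.03126543,  0.03055314,  0.03149488]), 'gripper_width': 0.0872557749102993} 0.0188
scene {'intrinsics': array([[370.13460761,   0.        , 310.54593917],
       [  0.        , 370.13460761, 199.88314622],
       [  0.        ,   0.        ,   1.        ]]), 'pose': array([[-0.73881619, -0.43466534,  0.51499192,  1.0063359 ],
       [ 0.67390427, -0.47435852,  0.56642478,  0.55412621],
       [-0.00191442,  0.76553905,  0.64338658,  0.73931229],
       [ 0.        ,  0.        ,  0.        ,  1.        ]])}
top {'intrinsics': array([[406.99320542,   0.        , 317.56956335],
       [  0.        , 406.99320542, 195.35735501],
       [  0.        ,   0.        ,   1.        ]]), 'pose': array([[-0.02265691,  0.99533823, -0.09374681,  0.34640099],
       [-0.9997269 , -0.02309372, -0.00357709, -0.05224626],
       [-0.00572538,  0.09364016,  0.99558964,  1.39535024],
       [ 0.        ,  0.        ,  0.        ,  1.        ]])}
```

View pics/scene0.png

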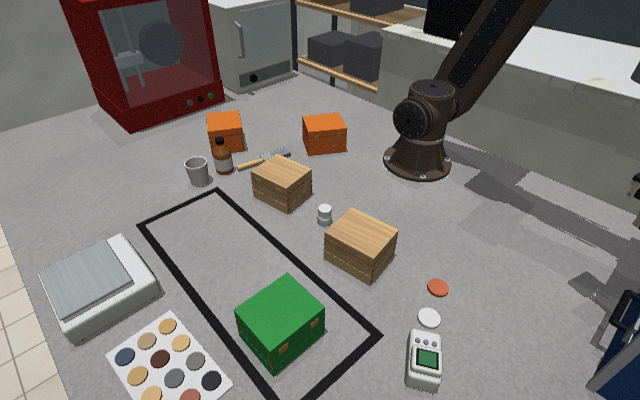

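View pics/top0.png

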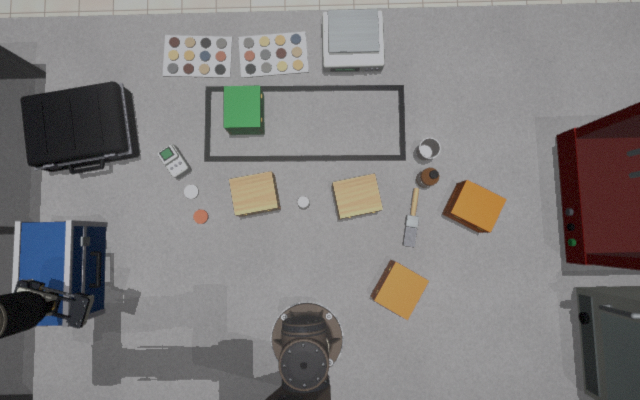

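```bash
cat > h.py <<'E'
import numpy as np, cv2
from plant import readout, vision, r
def ray(cal,u,v,z):
    K=cal["intrinsics"];P=cal["pose"]
    d=np.linalg.solve(K,np.array([u,v,1.]));d=P[:3,:3]@(d*[1,-1,-1]);o=P[:3,3]
    return o+d*(z-o[2])/d[2]
def proj(cal,p):
    P=cal["pose"];q=P[:3,:3].T@(np.array(p)-P[:3,3]);q=q*[1,-1,-1];q=cal["intrinsics"]@q;return q[:2]/q[2]
def blobs(mask,amin):
    cs,_=cv2.findContours(mask.astype(np.uint8),cv2.RETR_EXTERNAL,cv2.CHAIN_APPROX_NONE)
    return [c for c in cs if cv2.contourArea(c)>amin]
E
python3 - <<'E'
from h import *
im=cv2.imread("pics/top0.png");c=vision.get_calibration("top");hsv=cv2.cvtColor(im,cv2.COLOR_BGR2HSV)
cv2.imwrite("pics/crop0.png",cv2.resize(im[70:240,140:460],None,fx=2.5,fy=2.5,interpolation=cv2.INTER_CUBIC))
m=cv2.inRange(hsv,(12,60,60),(28,200,255)); m=cv2.morphologyEx(m,cv2.MORPH_OPEN,np.ones((3,3)))
for b in blobs(m,600):
    q=cv2.boxPoints(cv2.minAreaRect(b)); print("pine",cv2.boundingRect(b),q.round(1).tolist())
    w=np.array([ray(c,*p,.1)[:2] for p in q]);print(w.round(3).tolist(),w.mean(0).round(3),[np.linalg.norm(w[i]-w[i-1]).round(3) for i in range(4)])
for n,p,z in [("bay nearL",(208,157),0),("nearR",(403,157),0),("farL",(210,90),0),("farR",(402,90),0),("jar",(303,202),.055),("discb",(191,191),.01),("disca",(201,216),.01),("cup",(429,149),.075),("reag",(430,177),.125),("green tl",(224,86),.1),("g tr",(262,86),.1),("g bl",(224,134),.1),("g br",(264,134),.1),("brush",(411,245),0),("brush",(416,188),0),("meter",(173,161),.07)]:
    print(n,ray(c,*p,z).round(3))
E
```

```text
pine (374, 262, 54, 57) [[370.5, 299.79998779296875], [392.70001220703125, 259.5], [429.29998779296875, 279.70001220703125], [407.20001220703125, 319.8999938964844]]
[[0.137, -0.205], [0.26, -0.279], [0.195, -0.391], [0.074, -0.317]] [ 0.167 -0.298] [np.float64(0.128), np.float64(0.143), np.float64(0.13), np.float64(0.143)]
pine (451, 180, 55, 52) [[447.79998779296875, 214.39999389648438], [465.79998779296875, 178.39999389648438], [507.0, 199.0], [489.0, 235.0]]
[[0.398, -0.46], [0.512, -0.523], [0.443, -0.651], [0.33, -0.586]] [ 0.421 -0.555] [np.float64(0.144), np.float64(0.13), np.float64(0.145), np.float64(0.13)]
pine (333, 174, 48, 42) [[331.5, 182.3000030517578], [374.29998779296875, 173.1999969482422], [381.79998779296875, 208.39999389648438], [338.8999938964844, 217.5]]
[[0.509, -0.093], [0.535, -0.231], [0.422, -0.251], [0.396, -0.114]] [ 0.466 -0.172] [np.float64(0.115), np.float64(0.141), np.float64(0.115), np.float64(0.14)]
pine (230, 172, 48, 40) [[228.6999969482422, 178.39999389648438], [272.70001220703125, 171.10000610351562], [278.8999938964844, 208.5], [235.0, 215.8000030517578]]
[[0.53, 0.237], [0.55, 0.095], [0.429, 0.077], [0.409, 0.217]] [0.48  0.156] [np.float64(0.122), np.float64(0.143), np.float64(0.123), np.float64(0.142)]
bay nearL [0.621 0.331 0.   ]
nearR [ 0.605 -0.347  0.   ]
farL [0.861 0.324 0.   ]
farR [ 0.844 -0.353  0.   ]
jar [0.452 0.001 0.055]
discb [0.502 0.386 0.01 ]
disca [0.415 0.352 0.01 ]
cup [ 0.615 -0.417  0.075]
reag [ 0.516 -0.402  0.125]
green tl [0.836 0.251 0.1  ]
g tr [0.833 0.127 0.1  ]
g bl [0.675 0.252 0.1  ]
g br [0.672 0.122 0.1  ]
brush [ 0.301 -0.361  0.   ]
brush [ 0.495 -0.387  0.   ]
meter [0.596 0.427 0.07 ]
```

View pics/crop0.png

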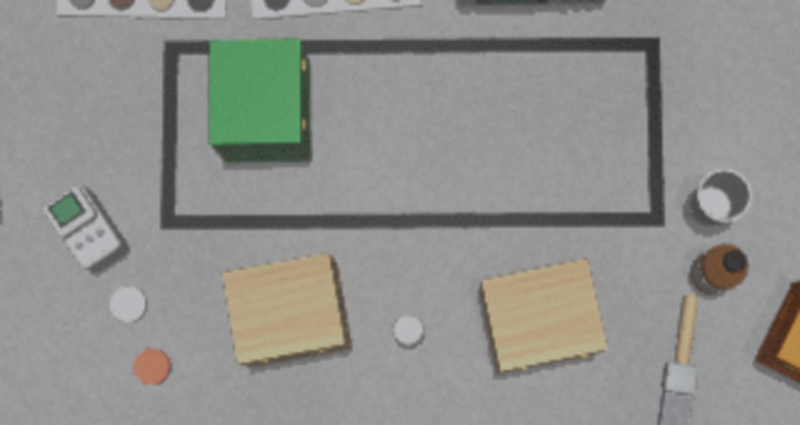

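```bash
cat >> h.py <<'E'
from scipy.spatial.transform import Rotation as Ro
def st():
    s=readout.get_state();R=Ro.from_euler("xyz",s["eef_rot"],degrees=True).as_matrix()
    print("t",round(s["time_s"],2),"tcp",s["tcp_pos"].round(4),"jawaz",np.degrees(np.arctan2(R[1,2],R[0,2])).round(1),"x",R[:,0].round(2),"F",s["contact_force"].round(1),"w",s["gripper_width"].round(4),"j",s["joints"].round(0));return s
E
python3 - <<'E'
from h import *
st()
im=cv2.imread("pics/top0.png");c=vision.get_calibration("top")
# dark tape edges along rows
g=cv2.cvtColor(im,cv2.COLOR_BGR2GRAY)
for u in (215,290,320,360,395):
    print(u,[(v,int(g[v,u])) for v in range(148,166)])
E
python3 -m handwheel '[[[0.69,-0.85,0,0],[0.69,-0.85,0,0]]]' 60
```

```text
time_s: 0.3
tcp_pos: [0.2357, 0.5826, 0.223]
eef_rot: [6.2, 89.8, -99.2]
contact_force: [1.6, -0.1, 0.4]
gripper_width: 0.0767Traceback (most recent call last):
  File "<stdin>", line 2, in <module>
  File "h.py", line 15, in st
    print("t",round(s["time_s"],2),"tcp",s["tcp_pos"].round(4),"jawaz",np.degrees(np.arctan2(R[1,2],R[0,2])).round(1),"x",R[:,0].round(2),"F",s["contact_force"].round(1),"w",s["gripper_width"].round(4),"j",s["joints"].round(0));return s
                                                                                                                                                                              ^^^^^^^^^^^^^^^^^^^^^^^^
AttributeError: 'float' object has no attribute 'round'
```

```bash
sed -i 's/s\["gripper_width"\].round(4)/round(s["gripper_width"],4)/' h.py
python3 - <<'E'
from h import *
st()
im=cv2.imread("pics/top0.png");c=vision.get_calibration("top")
g=cv2.cvtColor(im,cv2.COLOR_BGR2GRAY)
for u in (215,290,320,360,395):
    print(u,g[150:166,u].tolist(),ray(c,u,155,0).round(3))
cv2.imwrite("pics/wrist0.png",vision.capture("wrist"))
E
```

```text
t 0.3 tcp [0.2357 0.5826 0.223 ] jawaz -105.4 x [-0. -0. -1.] F [ 1.6 -0.1  0.4] w 0.0767 j [ 86.  16.  -6.  -0. -68. -11.]
215 [153, 150, 156, 154, 154, 144, 88, 70, 69, 70, 69, 95, 144, 148, 149, 149] [0.627 0.307 0.   ]
290 [155, 156, 155, 155, 151, 129, 84, 73, 77, 74, 89, 123, 149, 151, 153, 153] [0.621 0.045 0.   ]
320 [156, 157, 155, 157, 151, 110, 84, 77, 76, 76, 93, 138, 154, 155, 154, 156] [ 0.618 -0.059  0.   ]
360 [156, 155, 152, 152, 146, 96, 75, 70, 72, 78, 101, 150, 151, 151, 152, 152] [ 0.615 -0.198  0.   ]
395 [158, 156, 158, 155, 143, 79, 61, 65, 69, 72, 101, 151, 154, 154, 153, 153] [ 0.612 -0.319  0.   ]
```

View pics/wrist0.png

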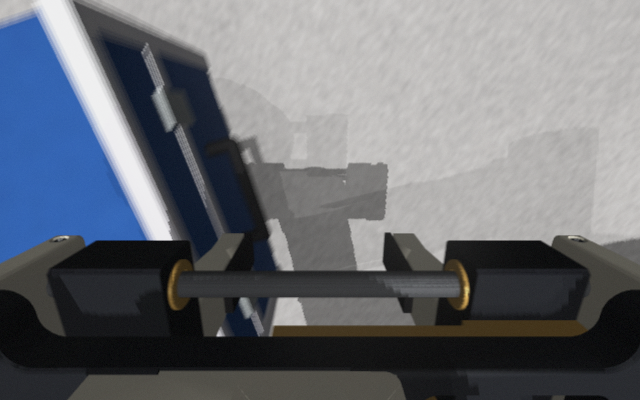

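```bash
python3 -m handwheel '[[[0.7,-0.86,0,0.4],[0.7,-0.86,0,0.4],[0.7,-0.86,0,0.4],[0.7,-0.86,0,0.4],[0.7,-0.86,0,0.4],[0.7,-0.86,0,0.4],[0.7,-0.86,0.05,0.4]]]' 60
python3 -c "
from h import *
st()"
```

```text
time_s: 1.05
tcp_pos: [0.4375, 0.3281, 0.223]
eef_rot: [-5.6, 89.5, -96.5]
contact_force: [1.1, 1.3, -0.7]
gripper_width: 0.0601
t 1.05 tcp [0.4375 0.3281 0.223 ] jawaz -90.8 x [-0.   -0.01 -1.  ] F [ 1.1  1.3 -0.7] w 0.0601 j [ 58.   9. -16.   0. -66.  32.]
```

```bash
python3 -m handwheel '[[[0.66,-0.79,0,0.35],[0.66,-0.79,0,0.35],[0.66,-0.79,0.05,0.35],[0.66,-0.79,0,0.35],[0.66,-0.79,0,0.35],[0,0,0,0],[0,0,0,0]]]' 60
python3 - <<'E'
from h import *
st()
for n in ("wrist","top"): cv2.imwrite(f"pics/{n}1.png",vision.capture(n))
E
```

```text
time_s: 1.75
tcp_pos: [0.5753, 0.1571, 0.2233]
eef_rot: [-21.5, 89.4, -103.5]
contact_force: [-0.0, -0.5, -0.7]
gripper_width: 0.0599
t 1.75 tcp [0.5753 0.1571 0.2233] jawaz -82.0 x [-0.   -0.01 -1.  ] F [-0.  -0.5 -0.7] w 0.0599 j [ 34.  14. -10.   0. -67.  64.]
```

View pics/wrist1.png

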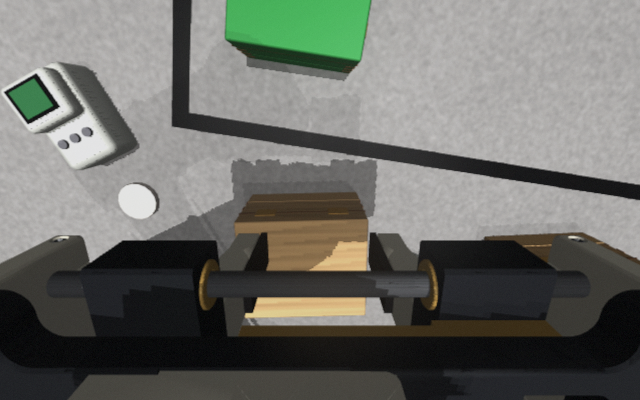

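View pics/top1.png

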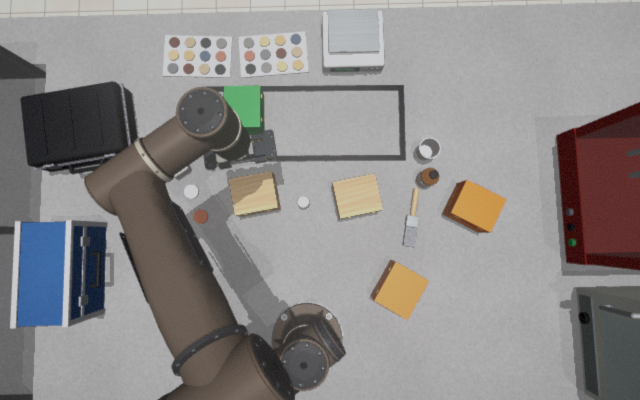

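```bash
python3 -m handwheel '[[[0,0.08,-0.7,0],[0,0.08,-0.7,0],[0,0.08,-0.7,0],[0,0.08,-0.7,0],[0,0.05,-0.7,0],[0,0,0,0]]]' 60
python3 - <<'E'
from h import *
st()
c=vision.get_calibration("wrist");print(c["pose"].round(3)); cv2.imwrite("pics/scene1.png",vision.capture("scene"));
E
```

```text
time_s: 2.45
tcp_pos: [0.5716, 0.1802, 0.0819]
eef_rot: [11.3, 89.6, -70.1]
contact_force: [0.4, 0.2, 0.1]
gripper_width: 0.0601
t 2.45 tcp [0.5716 0.1802 0.0819] jawaz -81.4 x [ 0.   -0.01 -1.  ] F [0.4 0.2 0.1] w 0.0601 j [ 36.  21. -20.   1. -49.  62.]
[[ 0.15   0.945  0.29   0.65 ]
 [-0.989  0.141  0.05   0.193]
 [ 0.007 -0.295  0.956  0.239]
 [ 0.     0.     0.     1.   ]]
```

View pics/scene1.png

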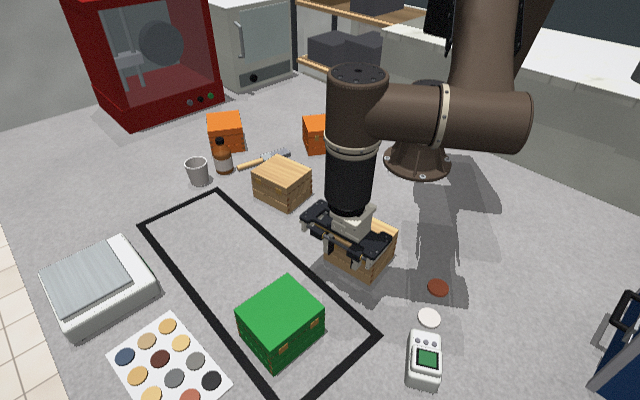

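```bash
python3 -m handwheel '[[[-0.25,-0.16,-0.1,0],[-0.25,-0.16,-0.08,0],[0,0,0,0],[0,0,0,0]]]' 60
python3 -m handwheel '[[[-0.06,-0.01,0,0],[-0.06,-0.01,0,0]]]' 60
```

```text
time_s: 2.9
tcp_pos: [0.5545, 0.1709, 0.0829]
eef_rot: [68.9, 89.3, -12.2]
contact_force: [-0.2, -0.5, -0.3]
gripper_width: 0.06
time_s: 3.1
tcp_pos: [0.5511, 0.171, 0.0847]
eef_rot: [77.6, 89.1, -3.4]
contact_force: [3.4, -0.3, -0.0]
gripper_width: 0.0604
```

```bash
python3 -m handwheel '[[[0.1,0.01,0,0],[0,0,-0.15,0],[0,0,-0.15,0],[0,0,0,0]]]' 60
python3 -m handwheel '[[[-0.06,-0.01,0,0],[-0.06,-0.01,0,0]]]' 60
```

```text
time_s: 3.5
tcp_pos: [0.5557, 0.1716, 0.072]
eef_rot: [79.1, 89.1, -2.0]
contact_force: [-0.8, 0.2, -0.4]
gripper_width: 0.06
time_s: 3.7
tcp_pos: [0.5508, 0.1705, 0.0712]
eef_rot: [75.6, 89.1, -5.5]
contact_force: [1.9, 0.4, -0.4]
gripper_width: 0.0602
```

```bash
python3 -m handwheel '[[[-0.08,-0.01,0,0],[-0.18,-0.025,0.2,0],[-0.18,-0.025,0.22,0],[-0.22,-0.03,0.22,0],[-0.22,-0.03,0.2,0]]]' 60
python3 - <<'E'
from h import *
st()
cv2.imwrite("pics/scene2.png",vision.capture("scene")[150:350,200:520]);
E
```

```text
time_s: 4.2
tcp_pos: [0.5144, 0.1657, 0.1074]
eef_rot: [77.8, 89.0, -3.3]
contact_force: [1.5, 0.5, 0.1]
gripper_width: 0.0602
t 4.2 tcp [0.5144 0.1657 0.1074] jawaz -81.1 x [ 0.02 -0.   -1.  ] F [1.5 0.5 0.1] w 0.0602 j [ 39.  14. -27.   1. -49.  59.]
```

View pics/scene2.png

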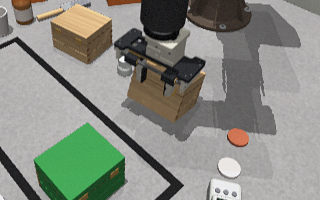

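```bash
cat >> h.py <<'E'
def tilt(off, x0):  # off unused; x0 TCP along-distance at pivot
    pass
def th(d,z):
    s2=d*d+z*z-.12**2; s=np.sqrt(max(s2,0)); return np.degrees(np.arctan2(z,d)-np.arctan2(s,.12)),s
E
python3 -m handwheel '[[[-0.3,-0.04,0.22,0],[-0.27,-0.04,0.14,0],[-0.27,-0.04,0.14,0],[0,0,0,0]]]' 60
python3 - <<'E'
from h import *
s=st();p=s["tcp_pos"];print(th(.12-(.550-p[0])/.99,p[2]))
cv2.imwrite("pics/scene3.png",cv2.resize(vision.capture("scene")[170:330,260:460],None,fx=3,fy=3));
E
```

```text
time_s: 4.65
tcp_pos: [0.4777, 0.1609, 0.1319]
eef_rot: [87.4, 88.8, 6.4]
contact_force: [1.5, 0.5, -1.2]
gripper_width: 0.06
t 4.65 tcp [0.4777 0.1609 0.1319] jawaz -81.0 x [ 0.02  0.   -1.  ] F [ 1.5  0.5 -1.2] w 0.06 j [ 42.   9. -29.   1. -51.  57.]
(np.float64(39.38720004007975), np.float64(0.07217963678978366))
```

View pics/scene3.png

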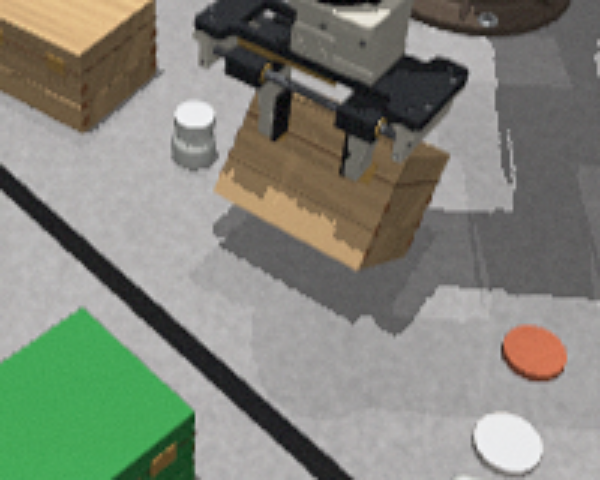

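```bash
python3 -m handwheel '[[[-0.27,-0.04,0.07,0],[-0.27,-0.04,0.06,0],[-0.27,-0.04,0.04,0],[0,0,0,0]]]' 60
python3 - <<'E'
from h import *
s=st();p=s["tcp_pos"];print(th(.12-(.550-p[0])/.99,p[2]))
cv2.imwrite("pics/scene4.png",cv2.resize(vision.capture("scene")[170:330,260:460],None,fx=3,fy=3));
E
```

```text
time_s: 5.1
tcp_pos: [0.447, 0.1563, 0.1401]
eef_rot: [84.3, 88.5, 3.3]
contact_force: [1.7, -0.7, 2.4]
gripper_width: 0.06
t 5.1 tcp [0.447  0.1563 0.1401] jawaz -81.0 x [ 0.03  0.   -1.  ] F [ 1.7 -0.7  2.4] w 0.06 j [ 44.   5. -33.   1. -51.  54.]
(np.float64(51.80304731071846), np.float64(0.07408885611498035))
```

View pics/scene4.png

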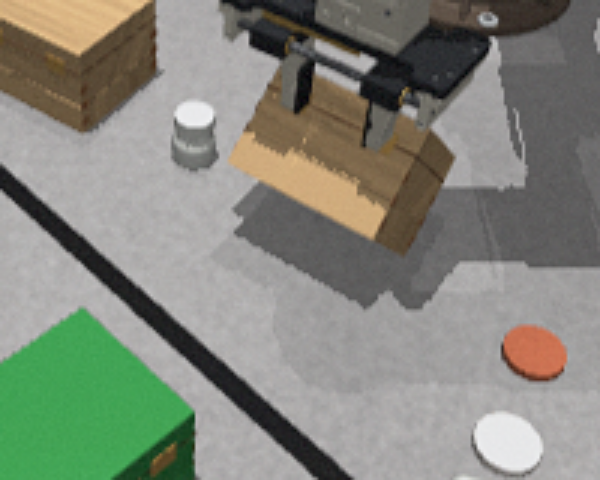

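```bash
python3 -m handwheel '[[[-0.2,-0.03,0.03,0],[-0.19,-0.03,0.02,0],[0,0,0,0],[0,0,0,0]]]' 60
python3 - <<'E'
from h import *
s=st();p=s["tcp_pos"];print(th(.12-(.550-p[0])/.99,p[2]))
cv2.imwrite("pics/scene5.png",cv2.resize(vision.capture("scene")[170:330,260:460],None,fx=3,fy=3));
E
```

```text
time_s: 5.55
tcp_pos: [0.4306, 0.1538, 0.1415]
eef_rot: [81.6, 88.6, 0.6]
contact_force: [1.3, -0.9, 3.0]
gripper_width: 0.0598
t 5.55 tcp [0.4306 0.1538 0.1415] jawaz -81.0 x [ 0.02  0.   -1.  ] F [ 1.3 -0.9  3. ] w 0.0598 j [ 45.   3. -34.   1. -51.  53.]
(np.float64(58.25888199854557), np.float64(0.07493720051661482))
```

View pics/scene5.png

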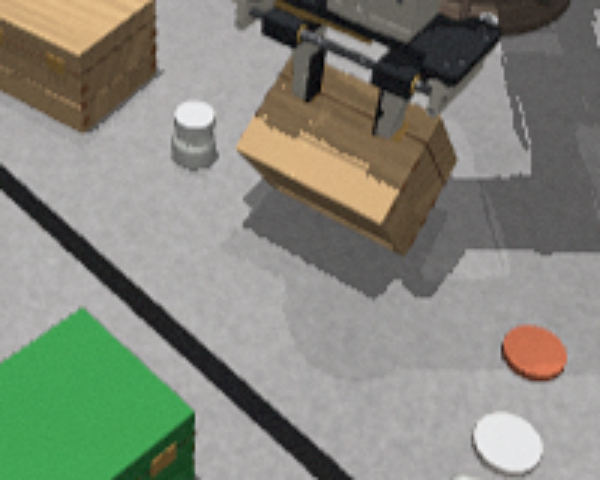

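Run:
```python
from h import *
im=vision.capture("scene");c=vision.get_calibration("scene");st()
cv2.imwrite("pics/scene6.png",cv2.resize(im[205:260,335:405],None,fx=10,fy=10,interpolation=cv2.INTER_CUBIC))
a=np.radians(8);ux=np.array([np.cos(a),np.sin(a),0]);uy=np.array([-np.sin(a),np.cos(a),0]);cen=np.array([.479,.157,0])
for t in (52,55,58,61):
    T=np.radians(t);o=[]
    for d in (0,.12):
        for y in (.07,-.07):
            p=cen-.06*ux+uy*y+ux*d*np.cos(T)+[0,0,d*np.sin(T)]; o.append(((proj(c,p)-[335,205])*10).round().tolist())
    print(t,o)
```

```text
t 5.65 tcp [0.4308 0.1538 0.1415] jawaz -81.0 x [ 0.02  0.   -1.  ] F [0.6 0.6 3.8] w 0.06 j [ 45.   3. -34.   1. -51.  53.]
52 [[575.0, 509.0], [138.0, 268.0], [472.0, 424.0], [-6.0, 163.0]]
55 [[575.0, 509.0], [138.0, 268.0], [485.0, 401.0], [7.0, 142.0]]
58 [[575.0, 509.0], [138.0, 268.0], [499.0, 378.0], [20.0, 121.0]]
61 [[575.0, 509.0], [138.0, 268.0], [513.0, 356.0], [33.0, 100.0]]
```

View pics/scene6.png

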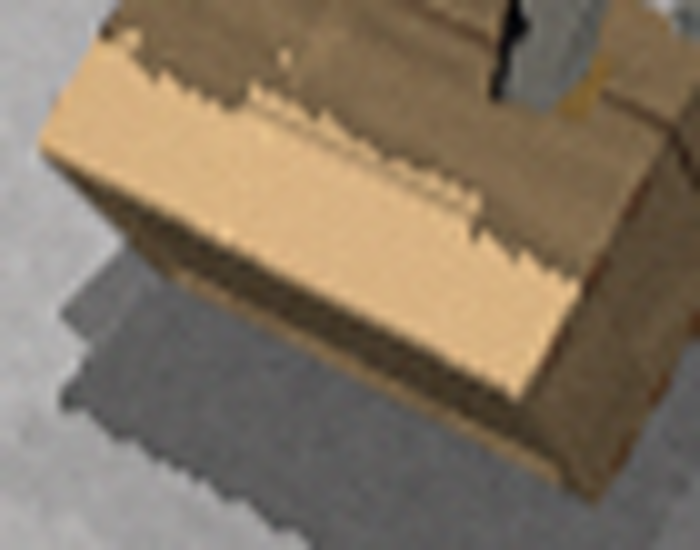

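```bash
python3 -m handwheel '[[[-0.12,-0.02,0.01,0],[-0.12,-0.02,0.01,0],[0,0,0,0]]]' 60
python3 - <<'E'
from h import *
im=vision.capture("scene");s=st();p=s["tcp_pos"];print(th(.12-(.550-p[0])/.99,p[2]))
cv2.imwrite("pics/scene7.png",cv2.resize(im[205:260,335:405],None,fx=10,fy=10,interpolation=cv2.INTER_CUBIC))
k=im[205:260,335:405].astype(float)*2.5; cv2.imwrite("pics/scene7b.png",cv2.resize(np.clip(k,0,255).astype(np.uint8),None,fx=10,fy=10,interpolation=cv2.INTER_CUBIC))
E
```

```text
time_s: 5.95
tcp_pos: [0.4201, 0.1518, 0.1416]
eef_rot: [79.8, 88.7, -1.2]
contact_force: [-0.4, 0.9, 2.6]
gripper_width: 0.0601
t 6.0 tcp [0.4204 0.1519 0.1416] jawaz -81.0 x [ 0.02 -0.   -1.  ] F [0.1 0.3 0.7] w 0.0597 j [ 46.   2. -35.   1. -51.  52.]
(np.float64(62.0613492951828), np.float64(0.076012900412548))
```

View pics/scene7b.png

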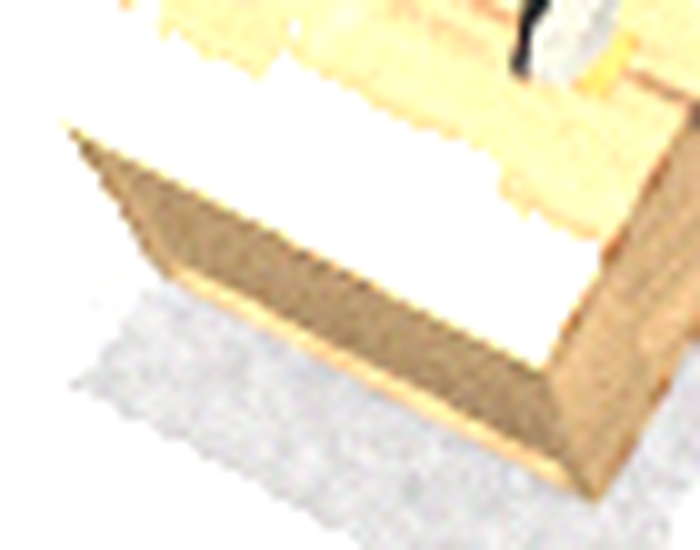

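```bash
python3 -m handwheel '[[[0.2,0.03,0,0],[0.27,0.04,-0.02,0],[0.27,0.04,-0.05,0],[0.27,0.04,-0.06,0],[0.27,0.04,-0.08,0],[0.27,0.04,-0.12,0],[0.27,0.04,-0.15,0],[0,0,0,0]]]' 60
python3 - <<'E'
from h import *
s=st();p=s["tcp_pos"];print(th(.12-(.550-p[0])/.99,p[2]))
cv2.imwrite("pics/scene8.png",cv2.resize(vision.capture("scene")[170:330,260:460],None,fx=3,fy=3));
E
```

```text
time_s: 6.8
tcp_pos: [0.5022, 0.1645, 0.1195]
eef_rot: [81.0, 88.6, 0.0]
contact_force: [1.1, 0.4, 0.9]
gripper_width: 0.0599
t 6.8 tcp [0.5022 0.1645 0.1195] jawaz -81.0 x [ 0.02  0.   -1.  ] F [1.1 0.4 0.9] w 0.0599 j [ 40.  12. -28.   1. -50.  58.]
(np.float64(28.436699593834856), np.float64(0.07091384481330772))
```

View pics/scene8.png

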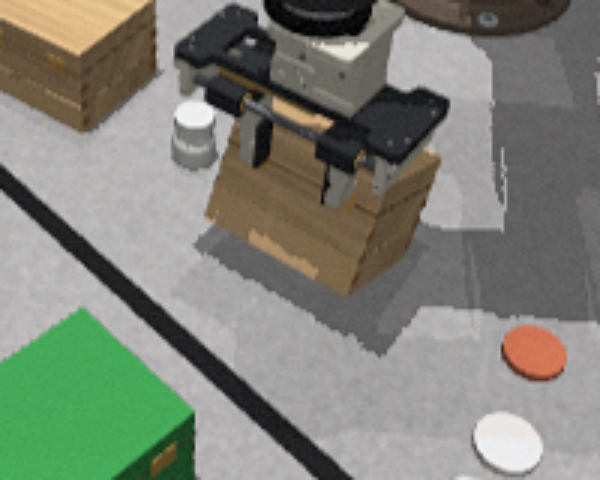

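```bash
python3 -m handwheel '[[[0.22,0.03,-0.16,0],[0.22,0.03,-0.2,0],[0.22,0.03,-0.21,0],[0.22,0.03,-0.22,0],[0.22,0.03,-0.22,0],[0.18,0.03,-0.2,0],[0.2,0.03,0,0],[0,0,0,0]]]' 60
python3 - <<'E'
from h import *
s=st()
cv2.imwrite("pics/scene9.png",cv2.resize(vision.capture("scene")[170:330,260:460],None,fx=3,fy=3));
E
```

```text
time_s: 7.65
tcp_pos: [0.5644, 0.1723, 0.0646]
eef_rot: [74.0, 88.9, -7.1]
contact_force: [-0.7, 0.7, 1.0]
gripper_width: 0.0597
t 7.65 tcp [0.5644 0.1723 0.0646] jawaz -81.0 x [ 0.02 -0.   -1.  ] F [-0.7  0.7  1. ] w 0.0597 j [ 36.  21. -23.   1. -45.  62.]
```

View pics/scene9.png

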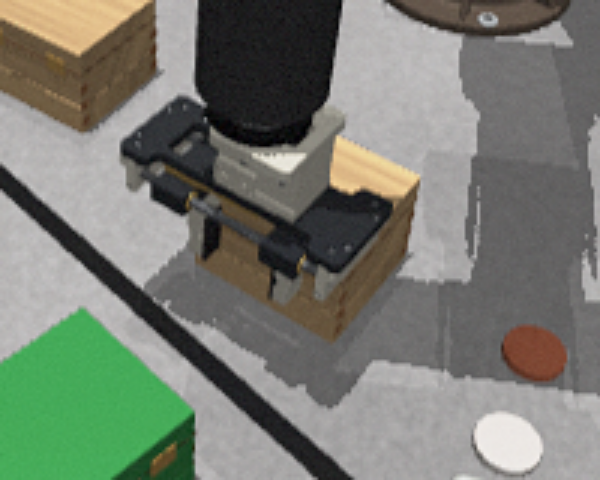

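```bash
python3 -m handwheel '[[[0.05,0,0.8,0],[0,-0.8,0.6,0.05],[0,-1,0,0.05],[0,-1,0,0.05],[0,-1,0,0.05],[0,-1,0,0.05],[0,-1,0,0.05],[0,-1,0,0.05]]]' 60
python3 -m handwheel '[[[0,-0.8,0,0],[0,-0.6,0,0],[0,0,0,0],[0,0,0,0]]]' 60
python3 - <<'E'
from h import *
s=st()
im=vision.capture("top");cv2.imwrite("pics/top2.png",im); c=vision.get_calibration("top");hsv=cv2.cvtColor(im,cv2.COLOR_BGR2HSV)
m=cv2.inRange(hsv,(12,60,60),(28,200,255)); m=cv2.morphologyEx(m,cv2.MORPH_OPEN,np.ones((3,3)))
for b in blobs(m,600):
    q=cv2.boxPoints(cv2.minAreaRect(b)); 
    w=np.array([ray(c,*p,.1)[:2] for p in q]);print(w.round(3).tolist(),w.mean(0).round(3),[np.linalg.norm(w[i]-w[i-1]).round(3) for i in range(4)])
E
```

```text
time_s: 8.5
tcp_pos: [0.5636, -0.1042, 0.1271]
eef_rot: [77.4, 88.6, -1.3]
contact_force: [1.2, 0.2, -0.1]
gripper_width: 0.06
time_s: 8.9
tcp_pos: [0.5614, -0.1669, 0.1295]
eef_rot: [78.2, 88.5, -0.8]
contact_force: [0.0, 0.2, -0.3]
gripper_width: 0.06
t 8.9 tcp [ 0.5614 -0.1669  0.1295] jawaz -79.0 x [ 0.03 -0.   -1.  ] F [ 0.   0.2 -0.3] w 0.06 j [  3.  16. -20.   0. -53.  98.]
[[0.141, -0.205], [0.26, -0.28], [0.192, -0.392], [0.074, -0.316]] [ 0.166 -0.298] [np.float64(0.13), np.float64(0.141), np.float64(0.131), np.float64(0.14)]
[[0.398, -0.461], [0.511, -0.522], [0.443, -0.65], [0.332, -0.587]] [ 0.421 -0.555] [np.float64(0.143), np.float64(0.129), np.float64(0.144), np.float64(0.128)]
[[0.523, 0.236], [0.538, 0.133], [0.431, 0.117], [0.416, 0.219]] [0.477 0.176] [np.float64(0.109), np.float64(0.104), np.float64(0.109), np.float64(0.103)]
[[0.51, -0.092], [0.536, -0.232], [0.429, -0.25], [0.403, -0.111]] [ 0.47  -0.171] [np.float64(0.109), np.float64(0.142), np.float64(0.109), np.float64(0.141)]
```

View pics/top2.png

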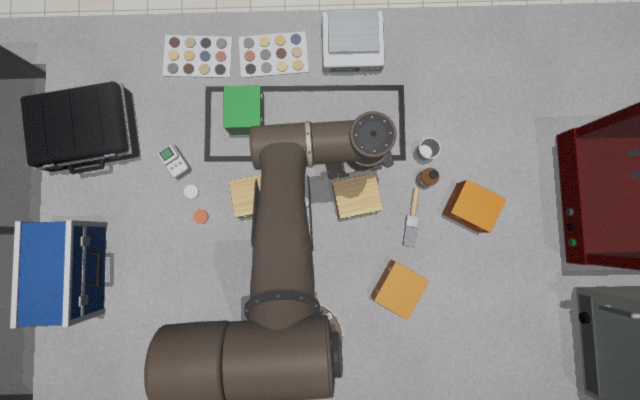

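```bash
python3 -m handwheel '[[[0,0.15,-0.5,0],[0,0.15,-0.5,0],[0,0,-0.45,0],[-0.2,-0.04,0,0],[-0.2,-0.04,0,0],[0,0,0,0],[0,0,0,0]]]' 60
python3 -m handwheel '[[[-0.06,-0.01,0,0],[-0.06,-0.01,0,0]]]' 60
```

```text
time_s: 9.65
tcp_pos: [0.5456, -0.1523, 0.0744]
eef_rot: [78.6, 88.1, 0.0]
contact_force: [0.4, -0.3, -0.1]
gripper_width: 0.0601
time_s: 9.85
tcp_pos: [0.5417, -0.1532, 0.076]
eef_rot: [78.5, 87.9, -0.0]
contact_force: [-0.1, 0.3, 0.2]
gripper_width: 0.0604
```

```bash
python3 -m handwheel '[[[-0.08,-0.01,-0.08,0],[-0.08,-0.01,-0.05,0]]]' 60
python3 -m handwheel '[[[-0.06,-0.01,0,0],[0,0,0,0]]]' 60
```

```text
time_s: 10.05
tcp_pos: [0.5355, -0.1541, 0.0713]
eef_rot: [78.6, 87.8, 0.0]
contact_force: [-0.1, -0.2, 0.1]
gripper_width: 0.0601
time_s: 10.25
tcp_pos: [0.5333, -0.1545, 0.0713]
eef_rot: [79.0, 87.8, 0.4]
contact_force: [-0.4, 0.1, -0.2]
gripper_width: 0.0602
```

```bash
python3 -m handwheel '[[[-0.06,-0.01,0,0],[-0.06,-0.01,0,0]]]' 60
python3 -m handwheel '[[[-0.06,-0.01,0,0],[0,0,0,0]]]' 60
```

```text
time_s: 10.45
tcp_pos: [0.5296, -0.1552, 0.0715]
eef_rot: [79.0, 87.7, 0.4]
contact_force: [3.5, 1.4, -0.6]
gripper_width: 0.0601
time_s: 10.65
tcp_pos: [0.5277, -0.1556, 0.0719]
eef_rot: [78.8, 87.6, 0.2]
contact_force: [1.7, 1.2, -1.3]
gripper_width: 0.0599
```

```bash
python3 -m handwheel '[[[-0.18,-0.033,0.2,0],[-0.18,-0.033,0.22,0],[-0.22,-0.04,0.22,0],[-0.22,-0.04,0.2,0],[-0.25,-0.045,0.18,0]]]' 60
python3 - <<'E'
from h import *
s=st();p=s["tcp_pos"];print(th(.12-(.5305-p[0])/.983,p[2]))
cv2.imwrite("pics/scene10.png",cv2.resize(vision.capture("scene")[110:270,200:400],None,fx=3,fy=3));
E
```

```text
time_s: 11.15
tcp_pos: [0.4835, -0.1639, 0.115]
eef_rot: [77.9, 87.6, -0.6]
contact_force: [3.0, -0.1, 0.3]
gripper_width: 0.0598
t 11.15 tcp [ 0.4835 -0.1639  0.115 ] jawaz -78.5 x [ 0.04 -0.   -1.  ] F [ 3.  -0.1  0.3] w 0.0598 j [  3.  10. -30.   0. -47.  98.]
(np.float64(29.957252304889504), np.float64(0.06358034655864908))
```

View pics/scene10.png

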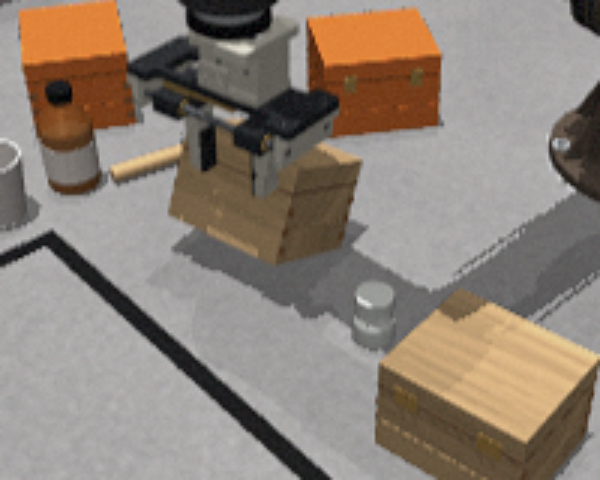

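```bash
python3 -m handwheel '[[[-0.27,-0.05,0.16,0],[-0.27,-0.05,0.14,0],[-0.27,-0.05,0.1,0],[-0.27,-0.05,0.08,0],[0,0,0,0]]]' 60
python3 - <<'E'
from h import *
s=st();p=s["tcp_pos"];print(th(.12-(.5305-p[0])/.983,p[2]))
cv2.imwrite("pics/scene11.png",cv2.resize(vision.capture("scene")[110:270,200:400],None,fx=3,fy=3));
E
```

```text
time_s: 11.7
tcp_pos: [0.4335, -0.1731, 0.1371]
eef_rot: [78.5, 87.6, -0.1]
contact_force: [0.1, -0.3, 0.7]
gripper_width: 0.0601
t 11.7 tcp [ 0.4335 -0.1731  0.1371] jawaz -78.6 x [ 0.04 -0.   -1.  ] F [ 0.1 -0.3  0.7] w 0.0601 j [  3.   4. -34.   0. -50.  99.]
(np.float64(51.04921189093411), np.float64(0.06964514679802276))
```

View pics/scene11.png

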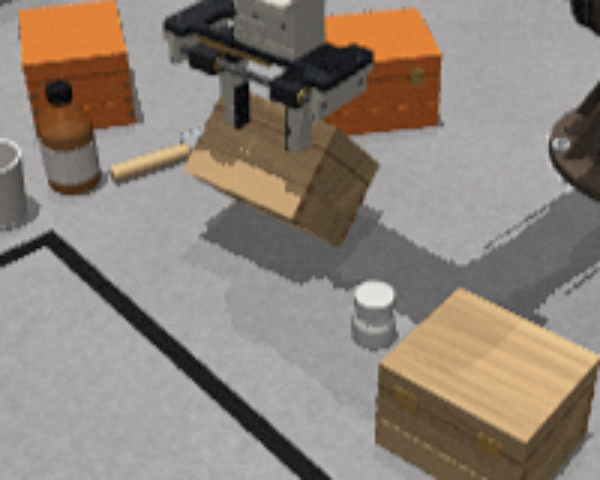

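```bash
python3 -m handwheel '[[[-0.22,-0.04,0.04,0],[-0.2,-0.04,0.02,0],[-0.1,-0.02,0,0],[0,0,0,0]]]' 60
python3 - <<'E'
from h import *
s=st();p=s["tcp_pos"];print(th(.12-(.5305-p[0])/.983,p[2]))
im=vision.capture("scene")
cv2.imwrite("pics/scene12.png",cv2.resize(im[110:270,200:400],None,fx=3,fy=3)); 
cv2.imwrite("pics/scene12b.png",cv2.resize(np.clip(im[155:195,255:330]*2.5,0,255).astype(np.uint8),None,fx=9,fy=9,interpolation=cv2.INTER_CUBIC));
E
```

```text
time_s: 12.15
tcp_pos: [0.4126, -0.1774, 0.1396]
eef_rot: [77.6, 87.6, -0.9]
contact_force: [0.8, -0.2, 2.8]
gripper_width: 0.0601
t 12.15 tcp [ 0.4126 -0.1774  0.1396] jawaz -78.6 x [ 0.04 -0.   -1.  ] F [ 0.8 -0.2  2.8] w 0.0601 j [  2.   2. -36.   0. -50.  99.]
(np.float64(59.29052711667681), np.float64(0.07124644526799409))
```

View pics/scene12.png

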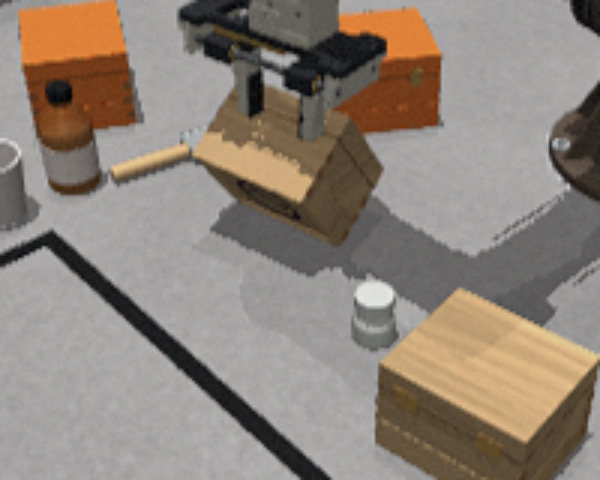

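View pics/scene12b.png

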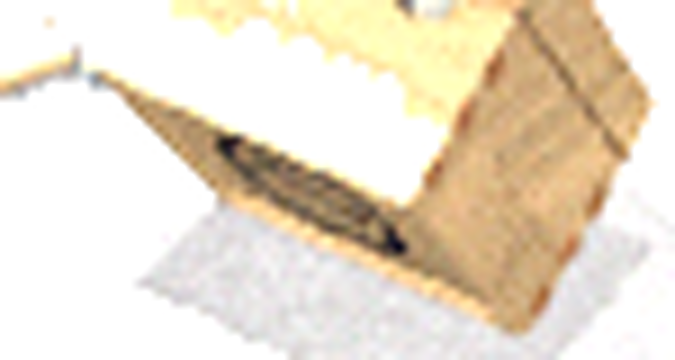

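The stamp ring is plainly visible on the right case's underside (ring around px 218–405, rows 140–250 of the enlarged crop). The left case was bare. I'll lower this one.

```bash
python3 -m handwheel '[[[0.2,0.04,0,0],[0.27,0.05,-0.02,0],[0.27,0.05,-0.05,0],[0.27,0.05,-0.06,0],[0.27,0.05,-0.08,0],[0.27,0.05,-0.12,0],[0.27,0.05,-0.15,0],[0.22,0.04,-0.16,0]]]' 60
python3 -m handwheel '[[[0.22,0.04,-0.2,0],[0.22,0.04,-0.21,0],[0.22,0.04,-0.22,0],[0.22,0.04,-0.22,0],[0.22,0.04,-0.2,0],[0.2,0.04,0,0],[0,0,0,0]]]' 60
python3 - <<'E'
from h import *
s=st()
cv2.imwrite("pics/scene13.png",cv2.resize(vision.capture("scene")[110:270,200:400],None,fx=3,fy=3));
E
```

```text
time_s: 13.0
tcp_pos: [0.5029, -0.16, 0.1105]
eef_rot: [78.5, 87.6, 0.0]
contact_force: [1.5, 1.2, -0.8]
gripper_width: 0.0601
time_s: 13.7
tcp_pos: [0.5573, -0.1497, 0.0614]
eef_rot: [77.8, 88.0, -0.7]
contact_force: [-0.6, -0.3, -0.2]
gripper_width: 0.0599
t 13.7 tcp [ 0.5573 -0.1497  0.0614] jawaz -78.6 x [ 0.03 -0.   -1.  ] F [-0.6 -0.3 -0.2] w 0.0599 j [  5.  20. -25.   0. -43.  97.]
```

View pics/scene13.png

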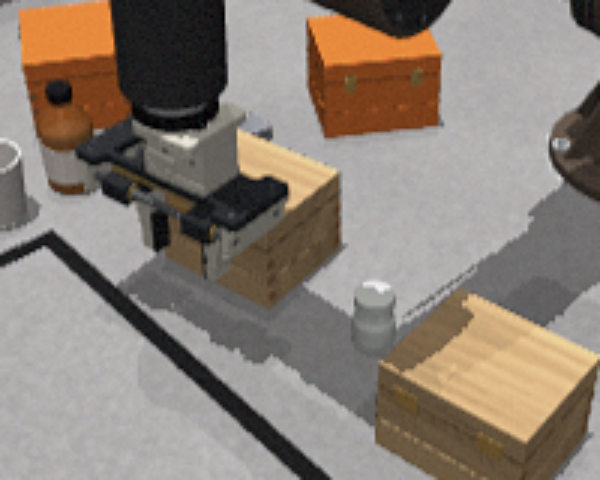

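```bash
python3 -m handwheel '[[[0.05,0,0.9,0],[0,0,0.9,0],[0,0,0.3,0],[-0.8,-0.17,0,0],[-0.8,-0.17,0,0],[-0.8,-0.17,0,0],[-0.8,-0.17,0,0],[-0.8,-0.17,0,0]]]' 60
python3 -m handwheel '[[[-0.8,-0.15,0,0],[-0.2,0,0,0],[0,0,0,0]]]' 60
python3 - <<'E'
from h import *
s=st()
im=vision.capture("top");cv2.imwrite("pics/top3.png",cv2.resize(im[70:300,140:460],None,fx=2.5,fy=2.5));c=vision.get_calibration("top");hsv=cv2.cvtColor(im,cv2.COLOR_BGR2HSV)
m=cv2.inRange(hsv,(12,60,60),(28,200,255)); m=cv2.morphologyEx(m,cv2.MORPH_OPEN,np.ones((3,3)))
for b in blobs(m,600):
    q=cv2.boxPoints(cv2.minAreaRect(b)); 
    w=np.array([ray(c,*p,.1)[:2] for p in q]);print(w.round(3).tolist(),w.mean(0).round(3),[np.linalg.norm(w[i]-w[i-1]).round(3) for i in range(4)])
cv2.imwrite("pics/scene14.png",vision.capture("scene"))
E
```

```text
time_s: 14.55
tcp_pos: [0.3941, -0.1846, 0.1513]
eef_rot: [77.5, 87.8, -1.0]
contact_force: [-0.4, -0.1, 0.8]
gripper_width: 0.0598
time_s: 14.85
tcp_pos: [0.3481, -0.1912, 0.1527]
eef_rot: [78.6, 87.6, -0.0]
contact_force: [0.1, 0.1, 0.9]
gripper_width: 0.06
t 14.85 tcp [ 0.3481 -0.1912  0.1527] jawaz -78.6 x [ 0.04 -0.   -1.  ] F [0.1 0.1 0.9] w 0.06 j [  0.  -4. -40.   0. -52. 101.]
[[0.137, -0.206], [0.261, -0.28], [0.197, -0.392], [0.074, -0.317]] [ 0.167 -0.299] [np.float64(0.128), np.float64(0.145), np.float64(0.129), np.float64(0.144)]
[[0.399, -0.461], [0.512, -0.523], [0.443, -0.651], [0.331, -0.587]] [ 0.421 -0.555] [np.float64(0.144), np.float64(0.129), np.float64(0.145), np.float64(0.128)]
[[0.5, -0.094], [0.528, -0.234], [0.41, -0.255], [0.382, -0.117]] [ 0.455 -0.175] [np.float64(0.12), np.float64(0.142), np.float64(0.12), np.float64(0.141)]
[[0.524, 0.237], [0.545, 0.093], [0.423, 0.075], [0.403, 0.217]] [0.474 0.155] [np.float64(0.123), np.float64(0.145), np.float64(0.123), np.float64(0.144)]
```

View pics/top3.png

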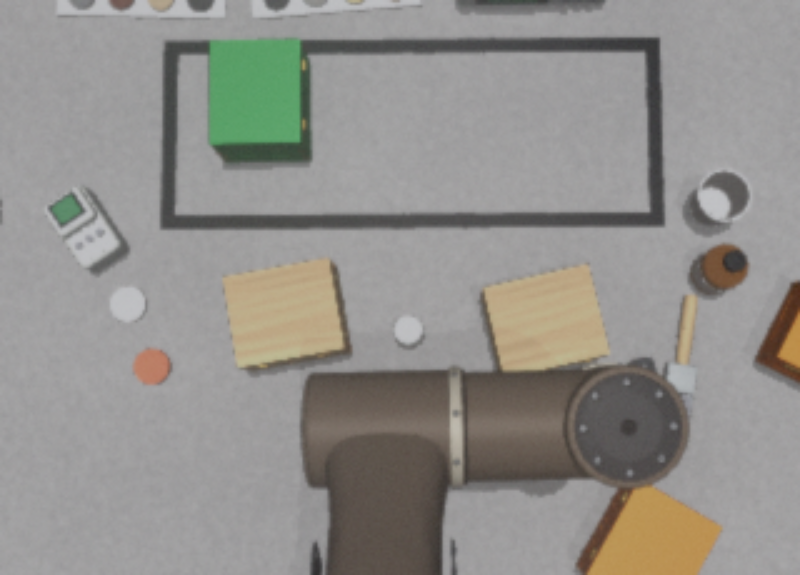

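View pics/scene14.png

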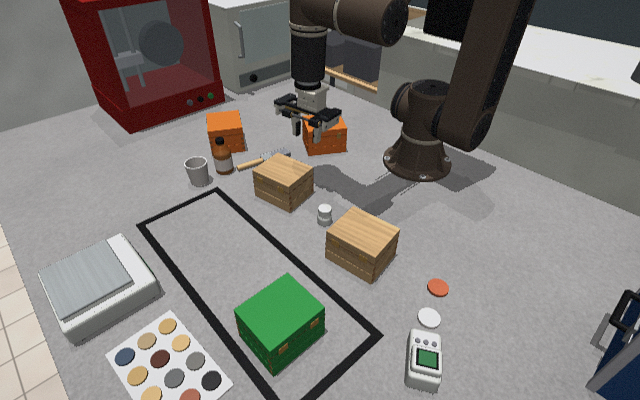

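```bash
python3 -m handwheel '[[[0,0,-0.8,0],[0,0,-0.8,0],[0,0,-0.7,0],[0,0,-0.4,0],[0,0,0,0],[0,0,0,0]]]' 60
python3 -c "
from h import *
st()"
```

```text
time_s: 15.55
tcp_pos: [0.3584, -0.1906, 0.0428]
eef_rot: [76.3, 87.3, -2.0]
contact_force: [-0.2, 0.6, 0.5]
gripper_width: 0.0597
t 15.55 tcp [ 0.3584 -0.1906  0.0428] jawaz -78.4 x [ 0.05 -0.   -1.  ] F [-0.2  0.6  0.5] w 0.0597 j [  0.   7. -48.   0. -33. 101.]
```

```bash
python3 -m handwheel '[[[0.2,0.04,-0.05,0],[0.2,0.04,-0.03,0],[0.15,0.03,0,0],[0.15,0.03,0,0],[0.15,0.03,0,0]]]' 60
python3 -m handwheel '[[[0.15,0.03,0,0],[0.2,0.04,0,0],[0.2,0.04,0,0]]]' 60
python3 - <<'E'
from h import *
s=st()
im=vision.capture("top");c=vision.get_calibration("top");hsv=cv2.cvtColor(im,cv2.COLOR_BGR2HSV)
cv2.imwrite("pics/scene15.png",cv2.resize(vision.capture("scene")[110:270,200:400],None,fx=3,fy=3))
E
```

```text
time_s: 16.05
tcp_pos: [0.3958, -0.1834, 0.0416]
eef_rot: [76.1, 87.2, -2.3]
contact_force: [-7.1, -1.8, 4.8]
gripper_width: 0.0596
time_s: 16.35
tcp_pos: [0.413, -0.1793, 0.0411]
eef_rot: [75.0, 87.8, -3.4]
contact_force: [-5.9, -2.1, 4.6]
gripper_width: 0.06
t 16.35 tcp [ 0.413  -0.1793  0.0411] jawaz -78.5 x [ 0.04 -0.   -1.  ] F [-5.9 -2.1  4.6] w 0.06 j [  2.  11. -42.   0. -35.  99.]
```

View pics/scene15.png

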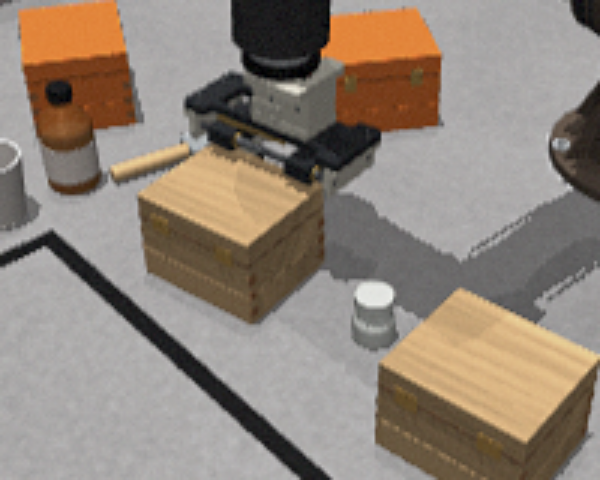

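```bash
python3 -m handwheel '[[[0.27,0.05,0,0],[0.27,0.05,0,0],[0.27,0.05,0,0],[0.27,0.05,0,0],[0.27,0.05,0,0],[0.27,0.05,0,0],[0.27,0.05,0,0],[0.27,0.05,0,0]]]' 60
python3 - <<'E'
from h import *
s=st()
im=vision.capture("top");cv2.imwrite("pics/top4.png",cv2.resize(im[70:300,140:460],None,fx=2.5,fy=2.5))
cv2.imwrite("pics/scene16.png",cv2.resize(vision.capture("scene")[110:270,200:400],None,fx=3,fy=3))
E
```

```text
time_s: 17.25
tcp_pos: [0.4918, -0.164, 0.0402]
eef_rot: [71.1, 88.9, -7.6]
contact_force: [-7.2, -1.1, 6.0]
gripper_width: 0.0599
t 17.25 tcp [ 0.4918 -0.164   0.0402] jawaz -78.7 x [ 0.02 -0.   -1.  ] F [-7.2 -1.1  6. ] w 0.0599 j [  3.  17. -33.   0. -39.  98.]
```

View pics/scene16.png

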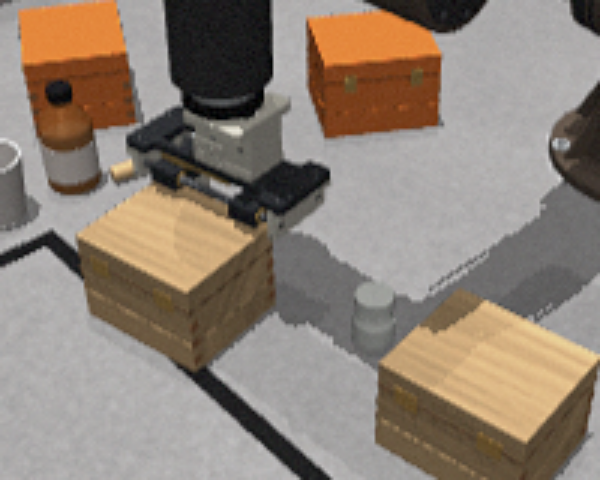

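View pics/top4.png

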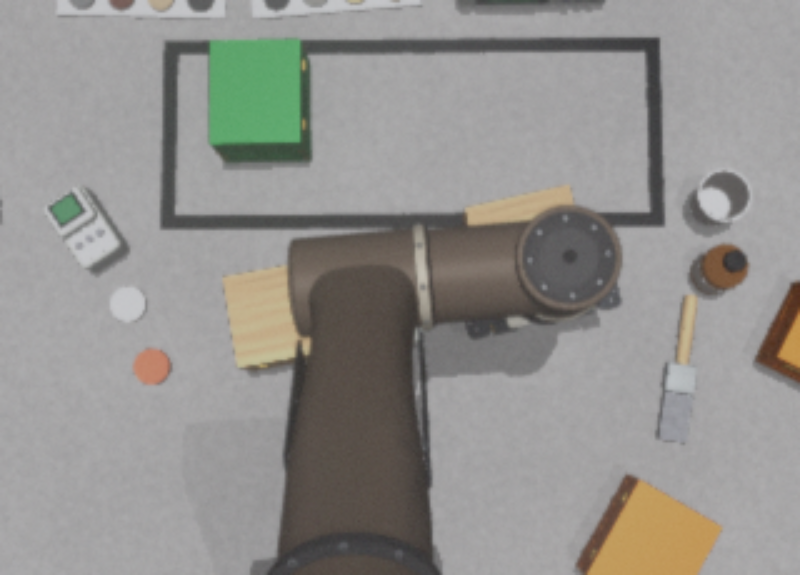

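```bash
python3 -m handwheel '[[[0.27,0.05,0,0],[0.27,0.05,0,0],[0.27,0.05,0,0],[0.27,0.05,0,0],[0.27,0.05,0,0],[0.27,0.05,0,0],[0.27,0.05,0,0],[0.27,0.05,0,0]]]' 60
python3 - <<'E'
from h import *
s=st()
cv2.imwrite("pics/scene17.png",cv2.resize(vision.capture("scene")[130:290,140:340],None,fx=3,fy=3))
E
```

```text
time_s: 18.15
tcp_pos: [0.573, -0.1487, 0.0399]
eef_rot: [54.3, 89.6, -24.5]
contact_force: [-8.1, -0.7, 6.4]
gripper_width: 0.0602
t 18.15 tcp [ 0.573  -0.1487  0.0399] jawaz -78.8 x [ 0.01 -0.   -1.  ] F [-8.1 -0.7  6.4] w 0.0602 j [  4.  23. -23.   0. -43.  96.]
```

View pics/scene17.png

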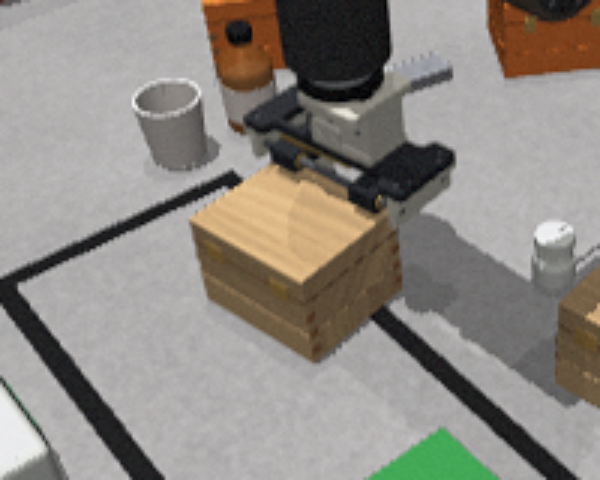

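```bash
python3 -m handwheel '[[[0.27,0.05,0,0],[0.27,0.05,0,0],[0.27,0.05,0,0],[0.27,0.05,0,0],[0.27,0.05,0,0],[0.27,0.05,0,0],[0.27,0.05,0,0],[0.27,0.05,0,0]]]' 60
python3 -m handwheel '[[[0.12,0.02,0,0],[0,0,0,0],[-0.3,-0.05,0,0],[-0.4,-0.08,0,0],[-0.4,-0.08,0,0],[-0.5,-0.1,0,0],[-0.3,0,0.6,0],[0,0,0.8,0]]]' 60
python3 -m handwheel '[[[-0.8,0,0.8,0],[-1,0,0.6,0],[-1,0,0,0],[-1,0,0,0],[0,0,0,0]]]' 60
python3 - <<'E'
from h import *
s=st()
im=vision.capture("top");cv2.imwrite("pics/top5.png",cv2.resize(im[70:300,140:460],None,fx=2.5,fy=2.5));c=vision.get_calibration("top");hsv=cv2.cvtColor(im,cv2.COLOR_BGR2HSV)
m=cv2.inRange(hsv,(12,60,60),(28,200,255)); m=cv2.morphologyEx(m,cv2.MORPH_OPEN,np.ones((3,3)))
for b in blobs(m,600):
    q=cv2.boxPoints(cv2.minAreaRect(b)); 
    w=np.array([ray(c,*p,.1)[:2] for p in q]);print(w.round(3).tolist(),w.mean(0).round(3),[np.linalg.norm(w[i]-w[i-1]).round(3) for i in range(4)])
cv2.imwrite("pics/scene18.png",vision.capture("scene"))
E
```

```text
time_s: 19.0
tcp_pos: [0.659, -0.1327, 0.0397]
eef_rot: [-25.3, 89.8, -104.2]
contact_force: [-5.3, -0.6, 3.1]
gripper_width: 0.0599
time_s: 19.8
tcp_pos: [0.583, -0.1436, 0.0922]
eef_rot: [33.7, 89.9, -45.2]
contact_force: [1.5, 0.2, 0.9]
gripper_width: 0.0598
time_s: 20.3
tcp_pos: [0.4271, -0.1435, 0.154]
eef_rot: [81.0, 88.9, 2.1]
contact_force: [1.5, 1.3, 0.7]
gripper_width: 0.0598
t 20.3 tcp [ 0.4271 -0.1435  0.154 ] jawaz -78.8 x [ 0.02  0.   -1.  ] F [1.5 1.3 0.7] w 0.0598 j [  7.   2. -33.   0. -54.  94.]
[[0.139, -0.205], [0.26, -0.279], [0.194, -0.391], [0.074, -0.317]] [ 0.167 -0.298] [np.float64(0.129), np.float64(0.142), np.float64(0.13), np.float64(0.141)]
[[0.396, -0.46], [0.512, -0.521], [0.446, -0.649], [0.332, -0.588]] [ 0.422 -0.555] [np.float64(0.143), np.float64(0.131), np.float64(0.144), np.float64(0.13)]
[[0.522, 0.238], [0.545, 0.096], [0.446, 0.079], [0.423, 0.22]] [0.484 0.158] [np.float64(0.1), np.float64(0.143), np.float64(0.101), np.float64(0.142)]
[[0.782, -0.044], [0.807, -0.181], [0.678, -0.202], [0.654, -0.066]] [ 0.73  -0.123] [np.float64(0.13), np.float64(0.14), np.float64(0.13), np.float64(0.139)]
```

View pics/scene18.png

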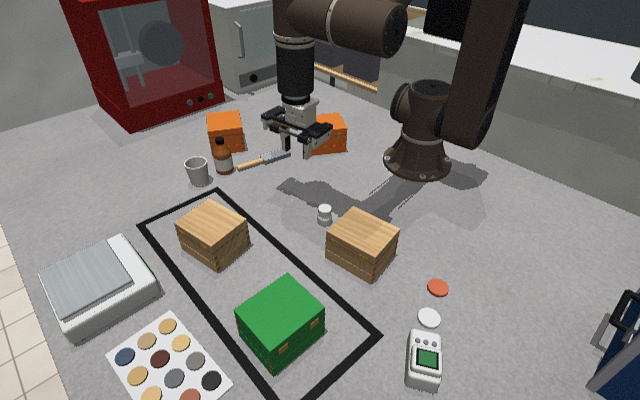

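View pics/top5.png

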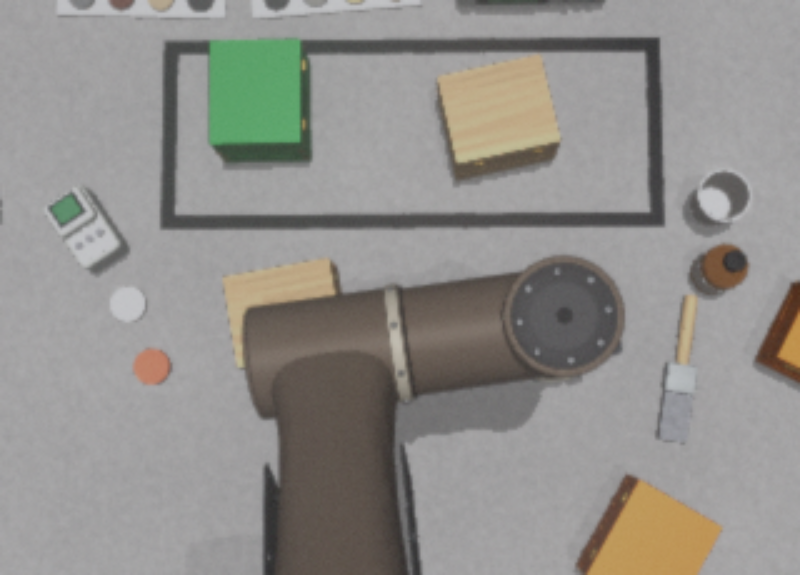

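```bash
python3 -c "
from h import *
from plant import close_job
st(); print(close_job())"
```

```text
t 20.4 tcp [ 0.4312 -0.1435  0.1546] jawaz -78.8 x [ 0.02 -0.   -1.  ] F [ 0.4 -0.7  0.1] w 0.0602 j [  7.   2. -33.   0. -54.  94.]
the job is handed in; nothing more can be done
None
```

I handed the job in at about 20 s of the 72 s allowed. The stamped case stands inside the taped bay. No verdict was reported, so the checks below are my own.

- **Left case:** I tipped it to about 59–62° with the spread fingertips pulling on its far face. Its underside was bare. I lowered it back onto its base, and it ended about 5 mm from its start.
- **Right case:** I tipped it to about 59°, and the ink ring was clearly visible on its underside. I lowered it back and it stood upright. Then I pushed it from its near face, with the fingertips about 40 mm above the bench, over the dispatch line.
- **Last check of the stamped case:** Its centre is at about (0.73, -0.12) and it is upright. Its corners run from x ≈ 0.66 to 0.80, against bay limits of about 0.62 to 0.85, so there is about 40 mm of margin on each side.
- **Everything else:** The left case is short of the line, and nothing else shows as moved in the pictures. The tool is clear of everything and reads close to zero force.

- **Tilt disagreement:** At the left case's first stop the tilt worked out from the tool position was about 3° higher than the image showed (58° against about 55°), so I tipped it a little further.
- **Upward force:** While I pushed the stamped case, the tool felt 3–6 N upward. This was probably friction at the fingertips, and the case showed no visible tilt. I did not check whether the gripper's body, about 6 mm above the lid, was touching it.

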